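# Set and lock the film tension on the reader

### The job

Push the steel tension lever around its arc until its pointer tip stands over the middle of the large round stud on the scale, whichever way that is. Then push the smaller lock lever round to its stop, inwards towards the reader's front, leaving the pointer on the stud. Only push the levers' posts from the side, never grip them, and leave the spanner, roller, lens hood and film spool where they are.

Things in the scene. Friction and masses are not known exactly. Their poses are not given: they have to be found in the camera images.
- reader: Beige half dismantled film reader deck, fixed, 300 (its x) x 360 (its y) x 90 mm high. Origin under its centre; its -x side is the front, nearest the robot; its flat top lies 90 mm above the origin, 93 mm above the desk.
- ring_pivot (a point): Point on the vertical axis of the steel tension ring (88 mm across, 27 mm high above the deck), at the level of the deck's top, at (30, 45) mm in the reader's x, y.
- tension (a joint): Angle of the tension ring and lever about the vertical ring axis, rad, counter-clockwise from above positive, -1.05 to 1.05. At 0 the lever points along the reader's -x (front); at +1 it is swung towards the reader's -y side, at -1 towards +y. It stays where it is left; friction needs about 2.6 N sideways at the post.
- tension_post (a point): Top centre of the upright round steel post (12 mm across) on the tension lever, 85 mm from the ring axis. The post runs from 8 to 50 mm above the deck, standing on a flat 14 mm wide bar whose top is 13 mm above the deck.
- tension_tip (a point): Tip of the lever's narrow pointer (5 mm wide), 118 mm from the ring axis and 10 mm above the deck; it passes over the studs.
- mark_big: Large round dark steel stud on the scale, 22 mm across, 3 mm high, its top 6 mm above the deck: the mark to set. 118 mm from the ring axis, at one or the other end of the scale. Fixed. Origin at its centre, underside.
- mark_small: Small round dark steel stud, 10 mm across, 3 mm high, at the other end of the scale: not the mark. 118 mm from the ring axis. Fixed. Origin at its centre, underside.
- lock_pivot (a point): Point on the vertical axis of the small lock lever, at the level of the deck's top, at (30, -100) mm in the reader's x, y.
- lock (a joint): Angle of the lock lever about its vertical axis, rad, clockwise from above positive, 0 to 1.3 (the stop). At 0 (open) it points along the reader's -y; it swings towards the reader's -x (front). Stays where it is left; friction needs about 2.5 N at the post.
- lock_post (a point): Top centre of the upright round steel post (12 mm across) near the end of the lock lever, 60 mm from the lock axis. The post runs from 8 to 42 mm above the deck, on a flat bar whose top is 13 mm above the deck.
- spanner: Loose steel spanner, 170 mm long, lying on the magnetic strip (a low dark bar 360 x 56 x 10 mm to the left of the reader). Bystander.
- roller: Loose chrome roller standing upright on the strip, 22 mm across, 50 mm high, origin under its centre. Bystander.
- hood: Loose black lens hood, a ring 52 mm across and 32 mm high on the strip, origin under its centre. Bystander.
- spool: Loose aluminium film spool standing on the far half of the reader deck, 60 mm across, 36 mm high, origin under its centre. Bystander.

How it is judged:
By the outcome, as a careful person would: the job done as asked, in the order asked, and still so for the second after the job is handed in, with the robot touching nothing.
It also fails if it takes over 59 s, if anything falls off the work surface, if the arm or the gripper's body presses on something with over 40 N, if the wrist force passes 120 N, or if a joint passes its speed limit or range.

### The arm

A 6-joint arm with a two-finger parallel gripper is mounted at the origin on the work surface. World frame = base frame: x ahead of the robot, y to its left, z up, the work surface at z = 0. Lengths are in mm, angles in rad, forces in N, time in s.
With the tool pointing down it reaches from about 350 to 975 mm from the base axis. Payload 7.1 kg.
Tool frame: the origin (TCP) lies at the very end of the fingers, on their centre line; the grasp point (between the pads) lies ctrl.hold_point_z behind it (ctrl.hold_point_z is the distance from the TCP to the grasp point, in mm); z points along the fingers, y is the line along which they close (so a half turn about z gives the same grasp; the last joint's range is limited). The gripper opens to 88 mm and grips with 3 to 60 N. Pads are 20 mm wide; open, the fingers measure 115 mm over their backs; the gripper's body (75 mm by 178 mm) begins 61 mm behind the grasp point.
Start: joints at [-1.213, 0.423, 1.63, -0, 1.089, -0.019], TCP at [229.983, -581.13, 222.675] pointing down, gripper open.
Joint ranges: [-3, 3], [-0.9, 2.11], [0.09, 2.58], [-1.31, 4.45], [0.11, 2.69], [-2.54, 2.54]. Speed limits (rad/s): [2.39, 2.39, 3.01, 3.14, 3.14, 3.14].

### API

Orientations are given as a rotation vector (axis times angle).
In Python, from workcell import ctrl gives the robot as it stands. The module is installed in compiled form; this text tells all that it offers.
- The arm moves only by the shell command python3 -m creep 'ROWS'. ROWS is JSON, a list of rows, each an object with "translation": the shift along the tool's x, y, z in mm, a list of three; "angular": the turn, a rotation vector about the tool's x, y, z in rad, a list of three; "jaw": the opening, from 0 (shut) to 1 (fully open). A call has exactly 8 rows; each row is the pose to reach, as a shift and turn from the pose commanded when the call began, along the tool's axes at that moment; what a row does not reach only later rows make up. A row lasts 1/8 s, in which the tool goes at most 62.5 mm and 10.7 degrees, less where a joint would pass 70% of its speed; a pose out of reach is approached as far as the arm can. A call with a gripper value outside its range is refused whole. The fingers move at their own pace and stop on an object; the grip force is fixed at half the most. Time passes only in rows, so rows that repeat a pose let the fingers close, or fill a call up. It gives the time, the measured TCP pose, the force, the opening and the grip force at its end, in the units of the state.
- ctrl.get_obs(): the state, without advancing time (a new reading comes with each control period).
- ctrl.get_image(name): name is "scene" or "top" or "wrist"; returns the picture (480x640x3 uint8, red, green, blue); there is no depth.
- ctrl.camera_info(name): a dict with "camera_matrix" (3x3 intrinsics, pixels), "world_from_camera" (4x4, takes a point from camera to world coordinates). Camera axes: x right, y up, looking along -z (the intrinsics and any distortion apply to the point x, -y, -z); pixel columns grow to the right and rows downward; lengths in mm; the calibration is good to about 2 mm. A picture is of the moment at which its call begins: read the wrist's pose just before it. camera_info takes no time and is no camera call; for the wrist camera it gives the pose at the moment of the call.
- ctrl.close_job(): hands the job in; it is judged then, once.
Trained networks look in the newest picture that a camera, given by its name, has taken for a name from the list of things; names that differ only in an ending like _2 or _b are one class to them, and where a whole thing is asked for, a point or a joint stands for the part that bears it (a point fixed in the world has none). Each returns a list of dicts, best first, with "score" (0 to 1); they miss things now and then, are a little off and sometimes report something else, mostly with a low value. They report only what shows in the picture. A call takes as long as a camera call.
- ctrl.look_for(camera, label): "rect" ([left, top, right, bottom] in pixels, round what is visible of it).
The state is a dict: "t": time; "qpos": joint angles; "qvel": joint speeds; "joint_torque": joint torques, N m; "ee_pos": TCP position; "orientation": TCP orientation; "ft_force": force on the tool from outside, world axes, zero at the start; "moment": the same for the moment, N m; "width": finger opening in mm; "grasp_force": force on a finger pad.
Only numpy, scipy, OpenCV 4.12 (cv2) and the standard library are available. Lean on these libraries where they do the work, as an engineer would, in place of code of your own. Each camera call takes 0.05 s, during which the arm holds its last target. There are 200 camera calls.

## Working session

There is one attempt and no reset: what is moved stays moved. The work goes in short steps, Python scripts to look and compute and a shell command to move; the robot and the scene stay as the last step left them, time stands still between calls to the robot, and variables do not carry over. Pictures are saved under pics/ and viewed, at most 10 in all, crops included, and the job is handed in when it is done.

```bash
mkdir -p pics; cat > h.py <<'E'
import numpy as np, cv2, json
from workcell import ctrl
def snap(n,f):
    im=ctrl.get_image(n); cv2.imwrite('pics/'+f,im[:,:,::-1]); return im
def ray(n,u,v,z,ci=None):
    ci=ci or ctrl.camera_info(n); K=np.array(ci['camera_matrix']); T=np.array(ci['world_from_camera'])
    d=np.linalg.inv(K)@[u,v,1]; d=T[:3,:3]@[d[0],-d[1],-d[2]]; o=T[:3,3]
    return o+d*(z-o[2])/d[2]
def proj(n,p):
    ci=ctrl.camera_info(n); K=np.array(ci['camera_matrix']); T=np.array(ci['world_from_camera'])
    c=np.linalg.inv(T)@np.r_[p,1]; q=K@[c[0],-c[1],-c[2]]; return q[:2]/q[2]
E
python3 - <<'E'
from h import *
o=ctrl.get_obs(); print(o['t'],o['ee_pos'],o['orientation'],o['ft_force'],ctrl.hold_point_z)
for n in ['top','scene']:
    snap(n,n+'0.png'); ci=ctrl.camera_info(n); print(ci.keys(), np.round(ci['world_from_camera'],2).tolist())
    for l in ['reader','mark_big','mark_small','tension_post','lock_post','spool']:
        r=ctrl.look_for(n,l)[:2]; print(n,l,[(np.round(x['rect']).tolist(),round(x['score'],2)) for x in r])
E
```

```text
0.0 [ 229.80701561 -580.63330657  221.92516627] [-3.08456082e+00 -5.88139606e-01  3.77115899e-04] [-0.57535523  0.64188135  0.51515388] 18.700000000000003
dict_keys(['camera_matrix', 'world_from_camera']) [[-0.02, 0.99, -0.11, 420.98], [-1.0, -0.02, -0.02, 90.41], [-0.03, 0.11, 0.99, 1229.17], [0.0, 0.0, 0.0, 1.0]]
top reader [([288.0, 142.0, 474.0, 306.0], 0.9)]
top mark_big [([382.0, 256.0, 392.0, 263.0], 0.54)]
top mark_small []
top tension_post [([341.0, 183.0, 384.0, 261.0], 0.93)]
top lock_post [([423.0, 209.0, 470.0, 226.0], 0.59)]
top spool [([381.0, 158.0, 412.0, 193.0], 0.68)]
dict_keys(['camera_matrix', 'world_from_camera']) [[-0.66, -0.51, 0.55, 1047.95], [0.75, -0.45, 0.49, 550.47], [-0.0, 0.73, 0.68, 701.87], [0.0, 0.0, 0.0, 1.0]]
scene reader [([135.0, 141.0, 391.0, 350.0], 0.81)]
scene mark_big [([133.0, 142.0, 392.0, 347.0], 0.3)]
scene mark_small [([232.0, 189.0, 315.0, 250.0], 0.28)]
scene tension_post [([229.0, 188.0, 312.0, 250.0], 0.69)]
scene lock_post [([190.0, 160.0, 218.0, 197.0], 0.6)]
scene spool [([179.0, 204.0, 220.0, 242.0], 0.86)]
```

View pics/top0.png

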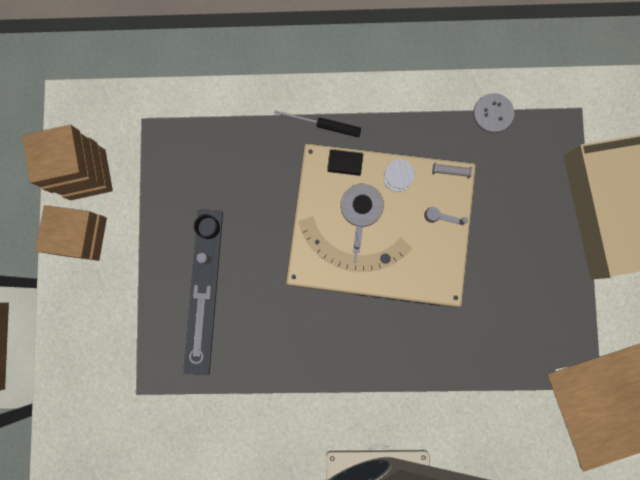

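View pics/scene0.png

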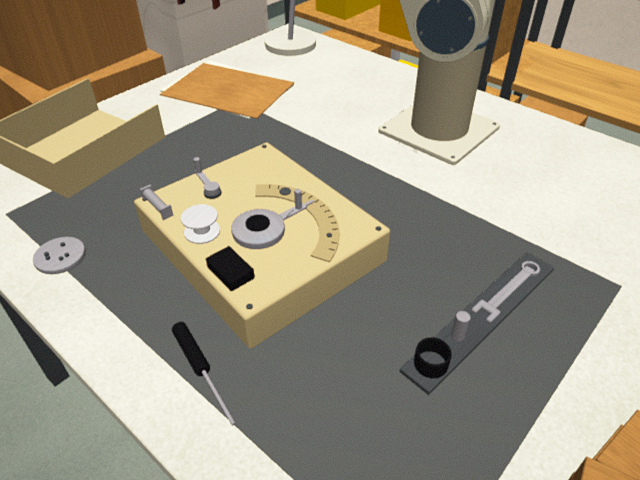

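The deck is seen from above with robot side at the bottom. The big stud is at (385,259) on the reader's -y side, the small one at (317,242), the tension post at about (357,235), the ring at (362,204), and the lock pivot at (432,214) with its post at (464,220). The spool at (399,175) is well clear. The tension lever must turn positive.

```bash
cat >> h.py <<'E'
def fitreader(W,R): # 2D rigid fit
    W=np.array(W);R=np.array(R);a=W-W.mean(0);b=R-R.mean(0)
    th=np.arctan2((b[:,0]*a[:,1]-b[:,1]*a[:,0]).sum(),(b*a).sum())
    M=np.array([[np.cos(th),-np.sin(th)],[np.sin(th),np.cos(th)]]);t=W.mean(0)-M@R.mean(0)
    return th,M,t,W-(R@M.T+t)
E
python3 - <<'E'
from h import *
pix=[(305,145,93),(475,163,93),(461,305,93),(288,284,93),(362,204,120),(432.5,214,106)]
R=[(150,180),(150,-180),(-150,-180),(-150,180),(30,45),(30,-100)]
W=[ray('top',*p)[:2] for p in pix]
th,M,t,res=fitreader(W,R); print(th,t,np.round(res,1).tolist())
f=lambda u,v,z:M.T@(ray('top',u,v,z)[:2]-t)
for n,p,c,k in [('big',(385.5,259,99),(30,45),1),('small',(317,242,99),(30,45),1),('tip',(356,262,103),(30,45),1),('tpost',(357,233,143),(30,45),1),('lpost',(464,220,135),(30,-100),0)]:
    r=f(*p);d=r-c; print(n,r.round(1),np.hypot(*d).round(1), np.arctan2(-d[1],-d[0]).round(3))
ci=ctrl.camera_info('wrist');T=np.array(ci['world_from_camera']);print(np.round(T,2).tolist(),ci['camera_matrix'])
for n,p in [('ring',(30,45)),('tp0',(30-85,45)),('lock',(30,-100)),('lp',(30,-160))]:print(n,(M@p+t).round(1))
E
```

```text
-0.13523827685036413 [582.90132457 -16.58744737] [[-4.1, -2.4], [-1.8, 2.2], [3.5, 3.2], [2.9, -4.3], [0.5, 0.5], [-1.0, 0.8]]
big [-72.8 -15.1] 119.1 0.529
small [-54.6 127.4] 118.1 -0.772
tip [-86.3  43.8] 116.3 0.01
tpost [-32.4  49.7] 62.6 -0.075
lpost [  18.9 -157.2] 58.3 1.379
[[0.37, 0.89, 0.26, 301.56], [-0.93, 0.35, 0.1, -553.9], [0.0, -0.28, 0.96, 383.42], [0.0, 0.0, 0.0, 1.0]] [[364.7703194    0.         321.38905387]
 [  0.         364.7703194  240.81582191]
 [  0.           0.           1.        ]]
ring [618.7  24. ]
tp0 [534.5  35.4]
lock [ 599.1 -119.7]
lp [ 591.1 -179.2]
```

```bash
cat >> h.py <<'E'
from scipy.spatial.transform import Rotation as Ro
def go(*ps):
    o=ctrl.get_obs(); R=Ro.from_rotvec(o['orientation']).as_matrix()
    print('t',o['t'],'tcp',np.round(o['ee_pos'],1),'R',np.round(R,3).tolist())
    for p in ps: print(np.round(p,1),'->',np.round(R.T@(np.array(p)-o['ee_pos']),1))
E
python3 -c "
from h import *
go((440,20,222))"
```

```text
t 0.7 tcp [ 230.  -581.2  222.7] R [[0.93, 0.368, 0.0], [0.368, -0.93, -0.0], [0.0, 0.0, -1.0]]
[440  20 222] -> [ 416.5 -481.7    0.7]
```

```bash
python3 -m creep '[{"translation":[40,-46,0],"angular":[0,0,0],"jaw":0},{"translation":[80,-92,0],"angular":[0,0,0],"jaw":0},{"translation":[120,-138,0],"angular":[0,0,0],"jaw":0},{"translation":[160,-184,0],"angular":[0,0,0],"jaw":0},{"translation":[200,-230,0],"angular":[0,0,0],"jaw":0},{"translation":[240,-276,0],"angular":[0,0,0],"jaw":0},{"translation":[270,-312,0],"angular":[0,0,0],"jaw":0},{"translation":[290,-335,0],"angular":[0,0,0],"jaw":0}]'
python3 -m creep '[{"translation":[30,-35,0],"angular":[0,0,0],"jaw":0},{"translation":[65,-75,0],"angular":[0,0,0],"jaw":0},{"translation":[100,-117,0],"angular":[0,0,0],"jaw":0},{"translation":[120,-140,0],"angular":[0,0,0],"jaw":0},{"translation":[126,-147,0],"angular":[0,0,0],"jaw":0},{"translation":[126,-147,0],"angular":[0,0,0],"jaw":0},{"translation":[126,-147,0],"angular":[0,0,0],"jaw":0},{"translation":[126,-147,0],"angular":[0,0,0],"jaw":0}]'
python3 - <<'E'
from h import *
snap('wrist','w1.png')
for l in ['mark_big','mark_small','tension_post','lock_post','reader']:
    print(l,[(np.round(x['rect']).tolist(),round(x['score'],2)) for x in ctrl.look_for('wrist',l)[:2]])
go((440,20,222))
E
```

```text
t: 1.7
ee_pos: [376.8, -161.0, 223.0]
orientation: [3.085, 0.591, 0.001]
ft_force: [-0.1, 0.1, -0.3]
width: 11.5
grasp_force: 0.0
t: 2.7
ee_pos: [439.2, 19.2, 222.7]
orientation: [3.086, 0.586, -0.0]
ft_force: [0.3, -0.7, -0.1]
width: 0.4
grasp_force: 0.0
mark_big []
mark_small [([237.0, 39.0, 256.0, 56.0], 0.43)]
tension_post [([322.0, 0.0, 481.0, 149.0], 0.67)]
lock_post [([556.0, 82.0, 639.0, 168.0], 0.74), ([136.0, 2.0, 638.0, 330.0], 0.23)]
reader []
t 3.0 tcp [439.4  19.9 222.7] R [[0.93, 0.368, 0.0], [0.368, -0.93, -0.0], [0.0, 0.0, -1.0]]
[440  20 222] -> [0.6 0.1 0.7]
```

View pics/w1.png

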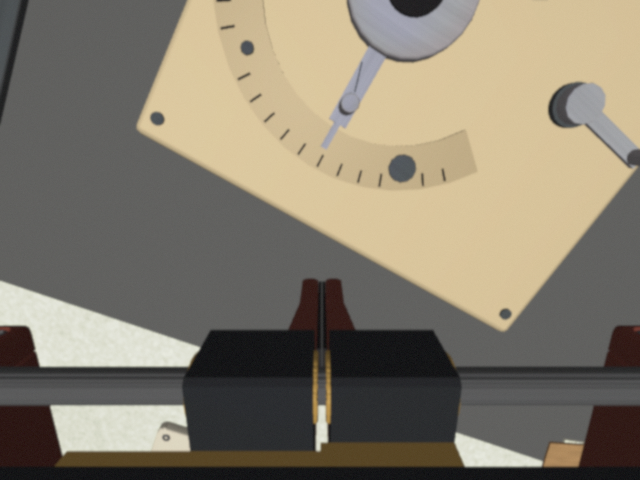

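The wrist view shows the tip at (324,148), the tension post top at (348,100), the big stud at (402,167), the small stud at (247,47), the lock post at about (635,156), and the front corners at (137,128) and (503,331).

```bash
python3 - <<'E'
from h import *
from scipy.optimize import least_squares
ci=ctrl.camera_info('wrist')
g=lambda u,v,z:ray('wrist',u,v,z,ci)[:2]
tip,post,big,small,c1,c2,lpost=[g(*p) for p in [(324,148,103),(348,100,143),(402,167,99),(247,47,99),(137,127,93),(503,331,93),(637,156,135)]]
# top camera ring/lock pivots as weaker info
rt=ray('top',362,204,120)[:2]; lt=ray('top',432.5,214,106)[:2]
def res(p):
    th,t=p[2],p[:2];M=np.array([[np.cos(th),-np.sin(th)],[np.sin(th),np.cos(th)]])
    P=lambda *r:M@r+t
    ring=P(30,45);n=np.linalg.norm
    return np.r_[n(tip-ring)-118,n(post-ring)-85,n(big-ring)-118,n(small-ring)-118,(c1-P(-150,180))*.4,(c2-P(-150,-180))*.4,(rt-ring)*.5,(lt-P(30,-100))*.5,n(lpost-P(30,-100))-60]
s=least_squares(res,[583,-16,-.135]);x=s.x;print(x,np.round(s.fun,1))
th=x[2];M=np.array([[np.cos(th),-np.sin(th)],[np.sin(th),np.cos(th)]]);ring=M@[30,45]+x[:2];lock=M@[30,-100]+x[:2]
def ang(p):
    d=M.T@(p-ring);return np.arctan2(-d[1],-d[0]).round(3)
print('ring',ring,'lock',lock,'ang tip,post,big,small',[ang(p) for p in(tip,post,big,small)])
d=M.T@(lpost-lock);print('lockang',np.arctan2(-d[0],-d[1]),'lpost',lpost,'big',big,'post',post)
A=ang(big)
pts=[]
for a,ga in [(0.0,30),(0,20),(.15,20),(.3,20),(.4,20),(A,20),(A,19.5)]:
    pc=ring+M@(-85*np.array([np.cos(a),np.sin(a)])); Rt=Ro.from_rotvec(ctrl.get_obs()['orientation']).as_matrix()
    pts.append(np.r_[pc-ga*Rt[:2,1],118])
go(*pts)
E
```

```text
[ 5.86139488e+02 -1.05483576e+01 -1.06438768e-01] [ 1.7  1.1  3.7 -3.9  2.9 -2.2 -2.3  2.7 -0.8 -3.3 -3.6 -2.9 -8.9]
ring [620.75041551  31.00983855] lock [ 605.34591947 -113.16956879] ang tip,post,big,small [np.float64(0.021), np.float64(0.015), np.float64(0.537), np.float64(-0.745)]
lockang 0.5525291244255738 lpost [ 574.07606506 -153.54629486] big [510.18347688 -19.75549321] post [534.99715619  38.86477667]
t 3.0 tcp [439.4  19.9 222.7] R [[0.93, 0.368, 0.0], [0.368, -0.93, -0.0], [0.0, 0.0, -1.0]]
[525.2  67.9 118. ] -> [ 97.4 -13.2 104.7]
[528.9  58.6 118. ] -> [ 97.4  -3.2 104.7]
[528.5  45.9 118. ] -> [ 92.4   8.5 104.7]
[530.   33.3 118. ] -> [ 89.1  20.8 104.7]
[532.  25. 118.] -> [ 88.   29.3 104.7]
[536.2  14.1 118. ] -> [ 87.8  40.9 104.7]
[536.3  13.7 118. ] -> [ 87.8  41.4 104.7]
```

```bash
python3 -m creep '[{"translation":[50,-12,0],"angular":[0,0,0],"jaw":0},{"translation":[97,-25,0],"angular":[0,0,0],"jaw":0},{"translation":[97,-25,40],"angular":[0,0,0],"jaw":0},{"translation":[97,-25,80],"angular":[0,0,0],"jaw":0},{"translation":[97,-25,105],"angular":[0,0,0],"jaw":0},{"translation":[97,-25,105],"angular":[0,0,0],"jaw":0},{"translation":[97,-19,105],"angular":[0,0,0],"jaw":0},{"translation":[97,-13,105],"angular":[0,0,0],"jaw":0}]'
python3 -m creep '[{"translation":[0,5,0],"angular":[0,0,0],"jaw":0},{"translation":[0,10,0],"angular":[0,0,0],"jaw":0},{"translation":[-2,14,0],"angular":[0,0,0],"jaw":0},{"translation":[-4,18,0],"angular":[0,0,0],"jaw":0},{"translation":[-5,22,0],"angular":[0,0,0],"jaw":0},{"translation":[-6,26,0],"angular":[0,0,0],"jaw":0},{"translation":[-7,30,0],"angular":[0,0,0],"jaw":0},{"translation":[-7,30,0],"angular":[0,0,0],"jaw":0}]'
python3 - <<'E'
from h import *
snap('wrist','w2.png')
print(ctrl.look_for('wrist','mark_big'),ctrl.look_for('wrist','tension_post'))
go((536,14,118))
E
```

```text
t: 4.0
ee_pos: [526.0, 67.6, 119.0]
orientation: [3.086, 0.589, 0.004]
ft_force: [-0.3, -0.9, 0.4]
width: 0.5
grasp_force: 0.0
t: 5.0
ee_pos: [528.3, 37.3, 117.2]
orientation: [-3.086, -0.588, 0.003]
ft_force: [-2.4, 1.5, -0.5]
width: 0.4
grasp_force: 1.5
[] [{'rect': [325.1, 14.6, 528.5, 329.9], 'score': 0.71}]
t 5.15 tcp [528.9  37.5 117.4] R [[0.93, 0.368, -0.001], [0.368, -0.93, 0.0], [-0.001, -0.0, -1.0]]
[536  14 118] -> [-2.1 24.5 -0.6]
```

View pics/w2.png

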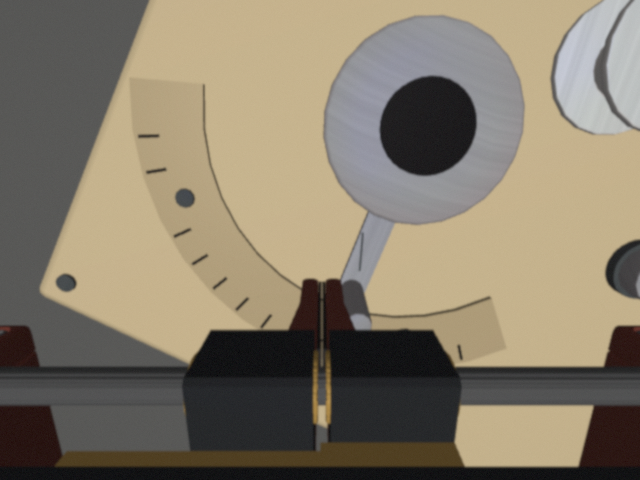

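The post is being pushed by the finger's right side. The ring bore is at (428,125).

```bash
python3 - <<'E'
from h import *
ci=ctrl.camera_info('wrist'); print(ray('wrist',428,125,120,ci))
E
python3 -m creep '[{"translation":[0,4,0],"angular":[0,0,0],"jaw":0},{"translation":[-1,8,0],"angular":[0,0,0],"jaw":0},{"translation":[-1,11,0],"angular":[0,0,0],"jaw":0},{"translation":[-2,14,0],"angular":[0,0,0],"jaw":0},{"translation":[-2,17,0],"angular":[0,0,0],"jaw":0},{"translation":[-2,20,0],"angular":[0,0,0],"jaw":0},{"translation":[-2,20,0],"angular":[0,0,0],"jaw":0},{"translation":[-2,20,0],"angular":[0,0,0],"jaw":0}]'
python3 -m creep '[{"translation":[0,-10,0],"angular":[0,0,0],"jaw":0},{"translation":[0,-20,0],"angular":[0,0,0],"jaw":0},{"translation":[-20,-20,-40],"angular":[0,0,0],"jaw":0},{"translation":[-50,-20,-80],"angular":[0,0,0],"jaw":0},{"translation":[-80,-20,-80],"angular":[0,0,0],"jaw":0},{"translation":[-80,-20,-80],"angular":[0,0,0],"jaw":0},{"translation":[-80,-20,-80],"angular":[0,0,0],"jaw":0},{"translation":[-80,-20,-80],"angular":[0,0,0],"jaw":0}]'
python3 - <<'E'
from h import *
im=snap('wrist','w3.png')
go((536,14,118))
E
```

```text
[619.47715379  24.87059264 120.        ]
t: 6.15
ee_pos: [535.7, 17.9, 117.9]
orientation: [3.085, 0.588, 0.002]
ft_force: [-0.5, 0.3, -1.6]
width: 0.2
grasp_force: 0.2
t: 7.15
ee_pos: [454.0, 7.7, 197.4]
orientation: [-3.086, -0.589, -0.0]
ft_force: [-0.2, -0.6, -0.5]
width: 0.5
grasp_force: 0.0
t 7.2 tcp [453.8   7.6 197.3] R [[0.93, 0.368, -0.0], [0.368, -0.93, 0.0], [-0.0, -0.0, -1.0]]
[536  14 118] -> [78.8 24.3 79.3]
```

View pics/w3.png

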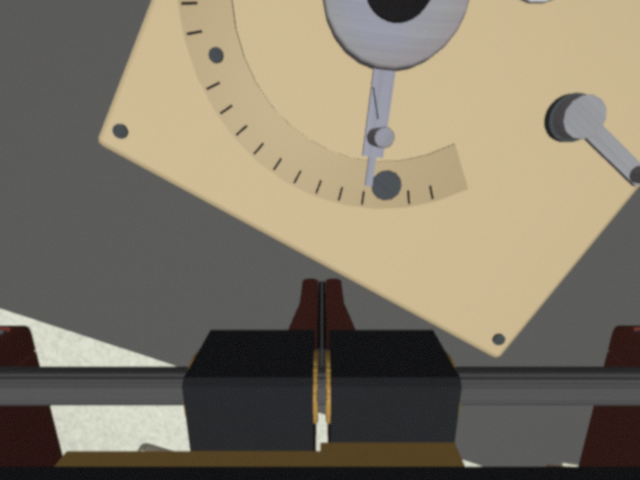

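The tip at (370,186) is still left of the stud centre (387,185). It is about 12 mm short.

```bash
python3 - <<'E'
from h import *
ci=ctrl.camera_info('wrist')
im=cv2.imread('pics/w3.png'); g=cv2.cvtColor(im,cv2.COLOR_BGR2GRAY)[165:205,374:410]
m=(g<110).astype(np.uint8);n,l,s,c=cv2.connectedComponentsWithStats(m);k=1+s[1:,4].argmax();print(s[k],c[k]+[374,165])
b=ray('wrist',*(c[k]+[374,165]),99,ci)[:2];t=ray('wrist',370.5,186,103,ci)[:2];ring=ray('wrist',398,-3,120,ci)[:2];ring2=np.array([619.5,24.9])
print(b,t,ring,np.linalg.norm(b-ring2),np.linalg.norm(t-ring2))
a=lambda p:np.arctan2(*(p-ring2)[::-1])
d=a(b)-a(t);print('dang',d,'post mm',85*d)
# contact tcp rotated about ring by d
p=np.array([535.7,17.9]);c_,s_=np.cos(d),np.sin(d)
q=ring2+np.array([[c_,-s_],[s_,c_]])@(p-ring2)
go((*(p-[-4,-14]) ,118),(*p,118),(*q,118))
E
```

```text
[  0   6  27  29 636] [386.36949686 184.72484277]
[509.38689684 -20.98534468] [504.75409765 -10.18698426] [610.06311145  21.49829128] 119.2910740336777 119.99049367343548
dang 0.09807798675493862 post mm 8.336628874169783
t 7.2 tcp [453.8   7.6 197.3] R [[0.93, 0.368, -0.0], [0.368, -0.93, 0.0], [-0.0, -0.0, -1.0]]
[539.7  31.9 118. ] -> [88.8  9.  79.3]
[535.7  17.9 118. ] -> [79.9 20.6 79.3]
[536.8   9.7 118. ] -> [77.9 28.6 79.3]
```

```bash
python3 -m creep '[{"translation":[50,2,0],"angular":[0,0,0],"jaw":0},{"translation":[79,2,20],"angular":[0,0,0],"jaw":0},{"translation":[79,2,60],"angular":[0,0,0],"jaw":0},{"translation":[79,2,79],"angular":[0,0,0],"jaw":0},{"translation":[79,2,79],"angular":[0,0,0],"jaw":0},{"translation":[79,8,79],"angular":[0,0,0],"jaw":0},{"translation":[79,14,79],"angular":[0,0,0],"jaw":0},{"translation":[79,18,79],"angular":[0,0,0],"jaw":0}]'
python3 -m creep '[{"translation":[0,2,0],"angular":[0,0,0],"jaw":0},{"translation":[0,4,0],"angular":[0,0,0],"jaw":0},{"translation":[0,6,0],"angular":[0,0,0],"jaw":0},{"translation":[-1,8,0],"angular":[0,0,0],"jaw":0},{"translation":[-1,9.5,0],"angular":[0,0,0],"jaw":0},{"translation":[-1,10.5,0],"angular":[0,0,0],"jaw":0},{"translation":[-1,10.5,0],"angular":[0,0,0],"jaw":0},{"translation":[-1,10.5,0],"angular":[0,0,0],"jaw":0}]'
python3 -m creep '[{"translation":[0,-10,0],"angular":[0,0,0],"jaw":0},{"translation":[0,-25,0],"angular":[0,0,0],"jaw":0},{"translation":[-20,-20,-40],"angular":[0,0,0],"jaw":0},{"translation":[-60,0,-80],"angular":[0,0,0],"jaw":0},{"translation":[-60,40,-90],"angular":[0,0,0],"jaw":0},{"translation":[-60,50,-90],"angular":[0,0,0],"jaw":0},{"translation":[-60,50,-90],"angular":[0,0,0],"jaw":0},{"translation":[-60,50,-90],"angular":[0,0,0],"jaw":0}]'
python3 - <<'E'
from h import *
im=snap('wrist','w4.png')
go((536,14,118))
E
```

```text
t: 8.2
ee_pos: [534.0, 19.1, 119.5]
orientation: [3.086, 0.588, 0.003]
ft_force: [-0.1, -0.3, 0.9]
width: 0.7
grasp_force: 0.0
t: 9.2
ee_pos: [536.2, 9.3, 118.6]
orientation: [3.086, 0.588, -0.0]
ft_force: [0.2, 0.7, 0.6]
width: 0.6
grasp_force: 0.6
t: 10.2
ee_pos: [497.8, -58.0, 207.6]
orientation: [-3.085, -0.589, 0.004]
ft_force: [-0.5, 0.3, 0.3]
width: 0.3
grasp_force: 0.0
t 10.25 tcp [498.  -58.  207.7] R [[0.929, 0.369, -0.002], [0.369, -0.929, 0.0], [-0.002, -0.001, -1.0]]
[536  14 118] -> [ 62.1 -52.8  89.7]
```

View pics/w4.png

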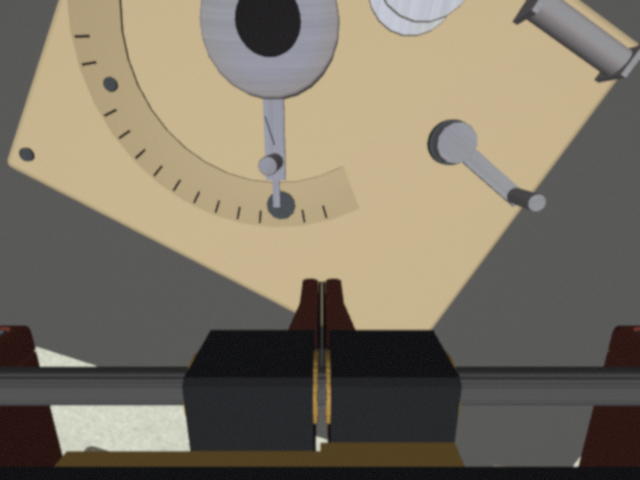

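The tip at about (277,208) is nearly on the stud (281,205). I'll zoom in to measure it, together with the lock geometry: pivot at (456,142), lock post top at (537,203).

```bash
python3 - <<'E'
from h import *
im=cv2.imread('pics/w4.png'); cv2.imwrite('pics/c4.png',cv2.resize(im[180:230,250:310],None,fx=10,fy=10,interpolation=cv2.INTER_CUBIC))
ci=ctrl.camera_info('wrist'); r=lambda u,v,z:ray('wrist',u,v,z,ci)[:2].round(1)
print('ring',r(268,18,120),'lock',r(460,141,108),'lpost',r(537,203,135),'tpost',r(267,164,143))
E
```

```text
ring [619.   23.4] lock [ 599.3 -121.4] lpost [ 580.1 -176.5] tpost [540.3  -6.8]
```

View pics/c4.png

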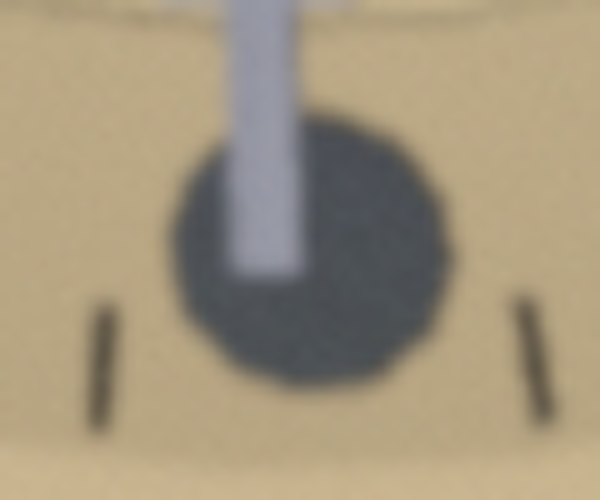

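```bash
python3 -m creep '[{"translation":[0,-50,0],"angular":[0,0,0],"jaw":0},{"translation":[45,-75,20],"angular":[0,0,0],"jaw":0},{"translation":[60,-75,60],"angular":[0,0,0],"jaw":0},{"translation":[60,-75,90],"angular":[0,0,0],"jaw":0},{"translation":[60,-68,90],"angular":[0,0,0],"jaw":0},{"translation":[60,-62,90],"angular":[0,0,0],"jaw":0},{"translation":[60,-57,90],"angular":[0,0,0],"jaw":0},{"translation":[60,-53,90],"angular":[0,0,0],"jaw":0}]'
python3 -m creep '[{"translation":[0,1,0],"angular":[0,0,0],"jaw":0},{"translation":[0,2,0],"angular":[0,0,0],"jaw":0},{"translation":[0,3,0],"angular":[0,0,0],"jaw":0},{"translation":[0,4,0],"angular":[0,0,0],"jaw":0},{"translation":[0,5,0],"angular":[0,0,0],"jaw":0},{"translation":[0,5.3,0],"angular":[0,0,0],"jaw":0},{"translation":[0,5.3,0],"angular":[0,0,0],"jaw":0},{"translation":[0,5.3,0],"angular":[0,0,0],"jaw":0}]'
python3 -m creep '[{"translation":[0,-10,0],"angular":[0,0,0],"jaw":0},{"translation":[0,-25,0],"angular":[0,0,0],"jaw":0},{"translation":[-20,-20,-40],"angular":[0,0,0],"jaw":0},{"translation":[-60,0,-80],"angular":[0,0,0],"jaw":0},{"translation":[-60,40,-90],"angular":[0,0,0],"jaw":0},{"translation":[-60,50,-90],"angular":[0,0,0],"jaw":0},{"translation":[-60,50,-90],"angular":[0,0,0],"jaw":0},{"translation":[-60,50,-90],"angular":[0,0,0],"jaw":0}]'
python3 - <<'E'
from h import *
im=snap('wrist','w5.png')
im=cv2.imread('pics/w5.png'); cv2.imwrite('pics/c5.png',cv2.resize(im[180:230,250:310],None,fx=10,fy=10,interpolation=cv2.INTER_CUBIC))
go()
E
```

```text
t: 11.25
ee_pos: [535.8, 11.7, 119.8]
orientation: [3.086, 0.587, 0.003]
ft_force: [-0.1, 0.1, 0.1]
width: 0.4
grasp_force: 0.0
t: 12.25
ee_pos: [536.9, 7.4, 118.6]
orientation: [-3.086, -0.588, 0.0]
ft_force: [-2.5, 2.8, 1.8]
width: 0.5
grasp_force: 1.3
t: 13.25
ee_pos: [498.8, -60.2, 207.7]
orientation: [-3.085, -0.589, 0.003]
ft_force: [0.4, 0.3, -0.0]
width: 0.5
grasp_force: 0.0
t 13.3 tcp [498.9 -60.2 207.7] R [[0.929, 0.369, -0.002], [0.369, -0.929, 0.0], [-0.002, -0.001, -1.0]]
```

View pics/c5.png

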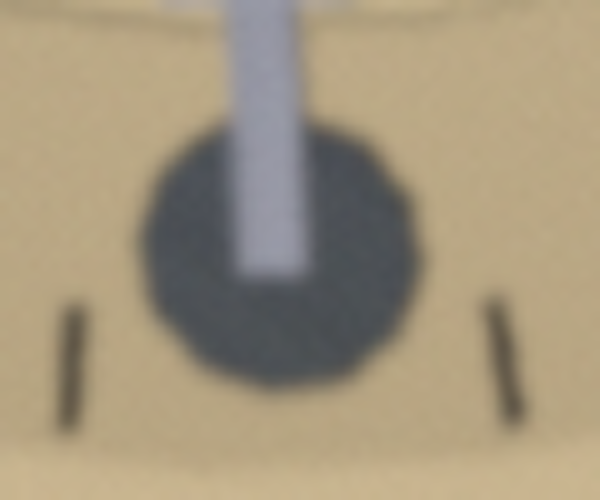

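The pointer is centred: the tip at x≈27.2 plus 0.6 px for parallax, against the stud centre at 28.1 (in tenths of the crop). Next is the lock.

```bash
python3 - <<'E'
from h import *
L=np.array([599.3,-121.0]);yaw=-.135
o=ctrl.get_obs();R0=Ro.from_rotvec(o['orientation']);R1=(R0*Ro.from_rotvec([0,0,-.32])).as_matrix();ty=R1[:2,1];print('ty',ty)
M=np.array([[np.cos(yaw),-np.sin(yaw)],[np.sin(yaw),np.cos(yaw)]])
P=lambda b,g:np.r_[L+M@(-60*np.array([np.sin(b),np.cos(b)]))+g*ty,113]
S=P(.2,38)
go(S)
for b in [.2,.2,.3,.45,.6,.75,.9,1.0,1.1,1.2,1.3,1.35]:
    print(b,P(b,17).round(1),'from S in turned axes',np.round(R1.T@(P(b,17)-S),1))
E
```

```text
ty [ 0.64252563 -0.76626239]
t 13.3 tcp [498.9 -60.2 207.7] R [[0.929, 0.369, -0.002], [0.369, -0.929, 0.0], [-0.002, -0.001, -1.0]]
[ 604.  -206.8  113. ] -> [ 43.8 175.1  94.5]
0.2 [ 590.5 -190.7  113. ] from S in turned axes [  0. -21.   0.]
0.2 [ 590.5 -190.7  113. ] from S in turned axes [  0. -21.   0.]
0.3 [ 584.9 -188.4  113. ] from S in turned axes [ -2.8 -26.3   0. ]
0.45 [ 577.1 -184.   113. ] from S in turned axes [ -6.  -34.7   0.1]
0.6 [ 570.  -178.5  113. ] from S in turned axes [ -7.9 -43.5   0.1]
0.75 [ 563.8 -172.   113. ] from S in turned axes [ -8.5 -52.5   0.1]
0.9 [ 558.6 -164.7  113. ] from S in turned axes [ -7.7 -61.4   0.1]
1.0 [ 555.8 -159.4  113. ] from S in turned axes [ -6.4 -67.3   0.1]
1.1 [ 553.6 -153.8  113. ] from S in turned axes [ -4.6 -73.    0.1]
1.2 [ 551.9 -148.   113. ] from S in turned axes [ -2.2 -78.5   0.1]
1.3 [ 550.8 -142.1  113. ] from S in turned axes [  0.8 -83.7   0.1]
1.35 [ 550.4 -139.2  113. ] from S in turned axes [  2.4 -86.2   0.1]
```

```bash
python3 -m creep '[{"translation":[10,50,0],"angular":[0,0,-0.1],"jaw":0},{"translation":[25,105,0],"angular":[0,0,-0.2],"jaw":0},{"translation":[38,150,0],"angular":[0,0,-0.3],"jaw":0},{"translation":[44,175,5],"angular":[0,0,-0.32],"jaw":0},{"translation":[44,175,40],"angular":[0,0,-0.32],"jaw":0},{"translation":[44,175,80],"angular":[0,0,-0.32],"jaw":0},{"translation":[44,175,94],"angular":[0,0,-0.32],"jaw":0},{"translation":[44,175,94],"angular":[0,0,-0.32],"jaw":0}]'
python3 -m creep '[{"translation":[0,-10,0],"angular":[0,0,0],"jaw":0},{"translation":[0,-16,0],"angular":[0,0,0],"jaw":0},{"translation":[0,-21,0],"angular":[0,0,0],"jaw":0},{"translation":[-3,-26,0],"angular":[0,0,0],"jaw":0},{"translation":[-5,-31,0],"angular":[0,0,0],"jaw":0},{"translation":[-6,-36,0],"angular":[0,0,0],"jaw":0},{"translation":[-8,-43,0],"angular":[0,0,0],"jaw":0},{"translation":[-8,-48,0],"angular":[0,0,0],"jaw":0}]'
python3 -m creep '[{"translation":[0,-5,0],"angular":[0,0,0],"jaw":0},{"translation":[0,-10,0],"angular":[0,0,0],"jaw":0},{"translation":[1,-15,0],"angular":[0,0,0],"jaw":0},{"translation":[2,-20,0],"angular":[0,0,0],"jaw":0},{"translation":[4,-25,0],"angular":[0,0,0],"jaw":0},{"translation":[6,-30,0],"angular":[0,0,0],"jaw":0},{"translation":[7,-32,0],"angular":[0,0,0],"jaw":0},{"translation":[7,-32,0],"angular":[0,0,0],"jaw":0}]'
python3 - <<'E'
from h import *
im=snap('wrist','w6.png'); go((550.8,-142.1,113))
E
```

```text
t: 14.3
ee_pos: [604.5, -207.0, 113.8]
orientation: [-2.951, -1.073, 0.003]
ft_force: [0.3, -0.9, 2.0]
width: 0.4
grasp_force: 0.0
t: 15.3
ee_pos: [567.9, -176.9, 115.1]
orientation: [2.952, 1.072, 0.001]
ft_force: [1.2, -4.4, -0.4]
width: 0.2
grasp_force: 1.9
t: 16.3
ee_pos: [552.6, -146.5, 114.6]
orientation: [-2.952, -1.072, 0.0]
ft_force: [0.7, 0.1, 0.2]
width: 0.4
grasp_force: 0.1
t 16.35 tcp [ 552.6 -146.6  114.5] R [[0.767, 0.642, -0.001], [0.642, -0.767, 0.001], [-0.0, -0.001, -1.0]]
[ 550.8 -142.1  113. ] -> [ 1.5 -4.5  1.5]
```

View pics/w6.png

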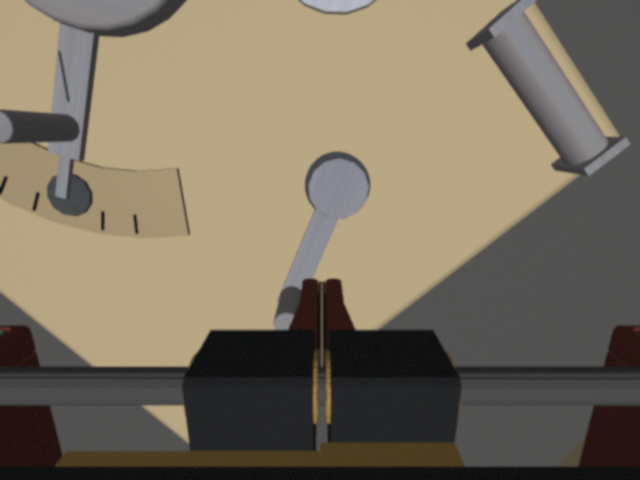

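The lock lever is at about 1.2, in contact with the finger's left side, and the pointer is still on the stud at (68,195). I'll push on in small steps until the force rises.

```bash
python3 -m creep '[{"translation":[0.5,-1,0],"angular":[0,0,0],"jaw":0},{"translation":[1,-2,0],"angular":[0,0,0],"jaw":0},{"translation":[1.5,-3,0],"angular":[0,0,0],"jaw":0},{"translation":[2,-4,0],"angular":[0,0,0],"jaw":0},{"translation":[2.5,-5,0],"angular":[0,0,0],"jaw":0},{"translation":[2.5,-5,0],"angular":[0,0,0],"jaw":0},{"translation":[2.5,-5,0],"angular":[0,0,0],"jaw":0},{"translation":[2.5,-5,0],"angular":[0,0,0],"jaw":0}]'
python3 -m creep '[{"translation":[0.3,-0.5,0],"angular":[0,0,0],"jaw":0},{"translation":[0.6,-1,0],"angular":[0,0,0],"jaw":0},{"translation":[0.9,-1.5,0],"angular":[0,0,0],"jaw":0},{"translation":[1,-2,0],"angular":[0,0,0],"jaw":0},{"translation":[1,-2,0],"angular":[0,0,0],"jaw":0},{"translation":[1,-2,0],"angular":[0,0,0],"jaw":0},{"translation":[1,-2,0],"angular":[0,0,0],"jaw":0},{"translation":[1,-2,0],"angular":[0,0,0],"jaw":0}]'
```

```text
t: 17.35
ee_pos: [551.5, -141.5, 114.7]
orientation: [-2.953, -1.072, 0.0]
ft_force: [-0.1, -0.9, 0.0]
width: 0.2
grasp_force: 0.7
t: 18.35
ee_pos: [551.1, -139.4, 114.7]
orientation: [2.953, 1.072, 0.0]
ft_force: [1.4, -2.0, -0.4]
width: 0.7
grasp_force: 1.1
```

```bash
python3 -m creep '[{"translation":[0.3,-0.5,0],"angular":[0,0,0],"jaw":0},{"translation":[0.6,-1,0],"angular":[0,0,0],"jaw":0},{"translation":[0.9,-1.5,0],"angular":[0,0,0],"jaw":0},{"translation":[0.9,-1.5,0],"angular":[0,0,0],"jaw":0},{"translation":[0.9,-1.5,0],"angular":[0,0,0],"jaw":0},{"translation":[0.9,-1.5,0],"angular":[0,0,0],"jaw":0},{"translation":[0.9,-1.5,0],"angular":[0,0,0],"jaw":0},{"translation":[0.9,-1.5,0],"angular":[0,0,0],"jaw":0}]'
python3 - <<'E'
from h import *
im=snap('wrist','w7.png');ci=ctrl.camera_info('wrist')
o=ctrl.get_obs();print(o['ft_force'],o['ee_pos'])
E
python3 -m creep '[{"translation":[0.3,-0.5,0],"angular":[0,0,0],"jaw":0},{"translation":[0.5,-1,0],"angular":[0,0,0],"jaw":0},{"translation":[0.5,-1,0],"angular":[0,0,0],"jaw":0},{"translation":[0.5,-1,0],"angular":[0,0,0],"jaw":0},{"translation":[0.5,-1,0],"angular":[0,0,0],"jaw":0},{"translation":[0.5,-1,0],"angular":[0,0,0],"jaw":0},{"translation":[0.5,-1,0],"angular":[0,0,0],"jaw":0},{"translation":[0.5,-1,0],"angular":[0,0,0],"jaw":0}]'
```

```text
t: 19.35
ee_pos: [550.7, -137.7, 114.6]
orientation: [-2.953, -1.072, 0.0]
ft_force: [0.5, -1.9, -0.1]
width: 0.3
grasp_force: 0.8
[ 0.1907339  -1.11698469  0.57378138] [ 550.64733066 -137.66274657  114.62083551]
t: 20.4
ee_pos: [550.5, -136.6, 114.7]
orientation: [-2.953, -1.072, -0.0]
ft_force: [0.5, -3.2, 0.3]
width: 0.4
grasp_force: 1.1
```

```bash
for i in 1 2; do python3 -m creep '[{"translation":[0.3,-0.5,0],"angular":[0,0,0],"jaw":0},{"translation":[0.6,-1,0],"angular":[0,0,0],"jaw":0},{"translation":[0.9,-1.5,0],"angular":[0,0,0],"jaw":0},{"translation":[0.9,-1.5,0],"angular":[0,0,0],"jaw":0},{"translation":[0.9,-1.5,0],"angular":[0,0,0],"jaw":0},{"translation":[0.9,-1.5,0],"angular":[0,0,0],"jaw":0},{"translation":[0.9,-1.5,0],"angular":[0,0,0],"jaw":0},{"translation":[0.9,-1.5,0],"angular":[0,0,0],"jaw":0}]'; done
```

```text
t: 21.4
ee_pos: [550.5, -135.6, 114.7]
orientation: [2.952, 1.073, 0.0]
ft_force: [0.1, -7.0, -0.9]
width: 0.5
grasp_force: 2.7
t: 22.4
ee_pos: [550.6, -135.3, 114.8]
orientation: [2.949, 1.072, 0.001]
ft_force: [0.8, -13.2, -1.8]
width: 0.5
grasp_force: 5.5
```

The force has climbed to 13 N with no further motion, so the lever is on its stop. I'll back off, lift and check.

```bash
python3 -m creep '[{"translation":[0,8,0],"angular":[0,0,0],"jaw":0},{"translation":[0,25,0],"angular":[0,0,0],"jaw":0},{"translation":[0,30,-40],"angular":[0,0,0],"jaw":0},{"translation":[-30,20,-90],"angular":[0,0,0],"jaw":0},{"translation":[-60,-10,-95],"angular":[0,0,0],"jaw":0},{"translation":[-70,-20,-95],"angular":[0,0,0],"jaw":0},{"translation":[-70,-20,-95],"angular":[0,0,0],"jaw":0},{"translation":[-70,-20,-95],"angular":[0,0,0],"jaw":0}]'
python3 - <<'E'
from h import *
snap('wrist','w8.png');ci=ctrl.camera_info('wrist'); go()
E
```

```text
t: 23.4
ee_pos: [484.6, -162.9, 209.3]
orientation: [-2.953, -1.073, -0.0]
ft_force: [1.4, -0.0, -0.4]
width: 0.4
grasp_force: 0.0
t 23.45 tcp [ 484.5 -162.9  209.2] R [[0.767, 0.642, -0.0], [0.642, -0.767, 0.0], [0.0, -0.0, -1.0]]
```

View pics/w8.png

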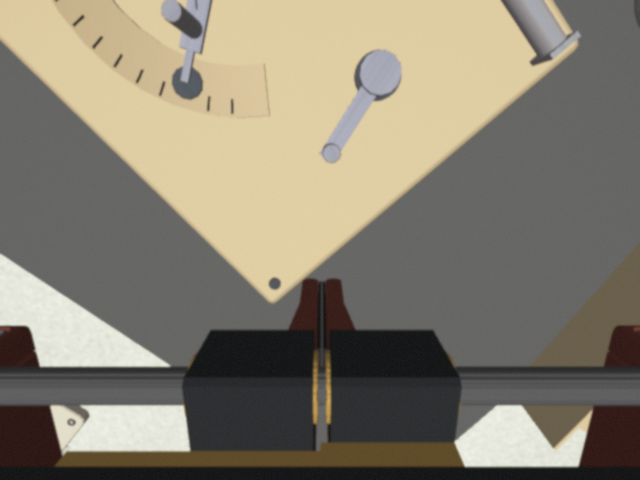

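The pointer tip is still on the stud at (187,82). The lock lever, with its post at (331,153), points to the front at its stop. Nothing is touched, so I'm handing in.

```bash
python3 - <<'E'
from h import *
ci=ctrl.camera_info('wrist');p=ray('wrist',332,152,135,ci)[:2];l=ray('wrist',381,73,108,ci)[:2]
d=p-l;print(l,p,np.hypot(*d),'b',np.arctan2(-d[0],-d[1])-.135)
print(ctrl.close_job())
E
```

```text
[ 597.48871574 -120.2483743 ] [ 538.71580622 -126.83823164] 59.14119640924032 b 1.3241386195155906
the job is handed in; nothing more can be done
None
```

The job is handed in: the tension pointer sits within about 0.3 mm of the big stud's middle, and the lock lever was then pushed to its stop (measured at 1.32 rad, nominal 1.3); it took about 23.5 s, with no contact noticed with the spanner, roller, hood or spool.

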